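# Index the red sample dish under the reading ring

## Task

Bring the dish with the red sample to rest centred under the white reading ring: swing the blue lock lever fully over to free the star wheel, turn the wheel round by pushing its spokes one after another, then swing the lever fully home again so that the wheel is locked there. Do not touch the dishes, keep them all seated in their pockets, and leave everything else on the table where it stands.

Things in the scene. Friction and masses are not known exactly. Their poses are not given: they have to be found in the camera images.
- stand: low white stand fixed to the table: round base 170 mm across, 12 mm high, with a 36 mm wide foot of the same height running out to the ring's upright bar. Origin on the table under the wheel's vertical axis; z up; x axis points from the wheel axis to the reading ring. Angles below are counter-clockwise from this x axis seen from above
- reading_point (a point): the reading place, straight under the centre of the reading ring, where the centre of a dish in that pocket lies: 52 mm from the wheel axis, 50 mm above the table. The fixed white ring (68 mm outside, 48 mm inside) is 145 to 155 mm above the table, on a 12 mm bar that comes in from an upright 12 mm bar standing 165 mm from the wheel axis on the stand's +x side
- index_wheel (a joint): turn of the flat-lying star wheel (rad), counter-clockwise positive seen from above, 0 at the start, no end stops. Light friction (about 1 N at the spokes); it stays where it is left and hardly coasts. Six straight aluminium spokes 60 degrees apart, 10 mm wide, 43 to 55 mm above the table; at value 0 they lie at 30, 90, 150, 210, 270 and 330 degrees
- wheel_axis (a point): point on the wheel's vertical axis at mid-height of the spokes, 49 mm above the table. The wheel's grey disc has 80 mm radius, top 43 mm above the table. Six pockets lie between the spokes, at 0, 60, ... 300 degrees at joint value 0; each holds a dish centred 52 mm from the axis, its top 57 mm above the table. The hub cap is the highest part, 65 mm
- knob_a (a point): centre of the black ball knob (22 mm diameter) ending one spoke, the one at 30 degrees when index_wheel is 0; 130 mm from the axis, 49 mm above the table; turns with the wheel. Each spoke ends so. Between the disc's rim (80 mm) and the knobs (119 mm) the space beside a spoke is free down to the stand's base: a closed gripper can stand there and push the spoke sideways
- lock_lever (a joint): swing of the blue lock lever (rad) about its vertical pivot: 0 = locked (end stop), 0.8 = fully free (end stop), counter-clockwise seen from above. It stays where it is left (about 1.5 N at the post). Locked, a nose on its inner arm stands between two pins under the disc and holds the wheel at one of six places 60 degrees apart, with under 1 degree of play
- lever_pivot (a point): on the lever's vertical pivot axis, under the sweep of the spokes, 27 mm above the table. The nose clears the wheel's pins from about 0.2 rad up. Closing the lever draws the wheel to the nearest place if that is within about 4 degrees; farther off, the nose strikes a pin and the lever does not close, or it enters between places and holds nothing
- lever_post (a point): centre of the top of the lever's upright post, the part to push: blue cylinder of 18 mm diameter, 19 to 69 mm above the table, 95 mm from the pivot, on a 12 mm bar, at least 185 mm from the wheel axis (outside the spokes). From the pivot it lies at -115 degrees when locked, -69 when fully free: push it towards the stand's +x side to free, back to lock
- dish_red_mid (a point): the wanted dish: closed clear sample dish, 40 mm across and 14 mm high, red sample inside, loose in one of the six pockets of the wheel; the point is its centre, half-way up. At the start its pocket is two or three places away from the reading ring
- dish_cream_a_mid (a point): closed clear sample dish, 40 mm across and 14 mm high, cream sample inside, loose in one of the six pockets of the wheel; the point is its centre, half-way up
- dish_cream_b_mid (a point): closed clear sample dish, 40 mm across and 14 mm high, cream sample inside, loose in one of the six pockets of the wheel; the point is its centre, half-way up
- dish_dark_a_mid (a point): closed clear sample dish, 40 mm across and 14 mm high, black sample inside, loose in one of the six pockets of the wheel; the point is its centre, half-way up
- dish_dark_b_mid (a point): closed clear sample dish, 40 mm across and 14 mm high, black sample inside, loose in one of the six pockets of the wheel; the point is its centre, half-way up
- dish_dark_c_mid (a point): closed clear sample dish, 40 mm across and 14 mm high, black sample inside, loose in one of the six pockets of the wheel; the point is its centre, half-way up
- reagent_bottle: bystander: grey reagent bottle with white cap, 60 mm across, 150 mm high; origin under its centre
- tube: bystander: lying clear sample tube with blue cap, 115 mm long, 34 mm high; origin under it, where the cap meets the tube
- big_dish_a: bystander: clear dish 90 mm across, 15 mm high; origin under its centre
- big_dish_b: bystander: clear dish 90 mm across, 15 mm high; origin under its centre
- black_disc: bystander: flat black disc 110 mm across, 6 mm high; origin under its centre
- beaker: bystander: glass beaker 70 mm across, 90 mm high; origin under its centre
There are look-alikes about, which are no part of the job. What is shaped like the part that bears dish_red_mid but green or pink is not meant.

How it is judged:
By the outcome, as a careful person would: the job done as asked, in the order asked, and still so for the second after the job is handed in, with the robot touching nothing.
It also fails if it takes over 72 s, if anything falls off the work surface, if the arm or the gripper's body presses on something with over 40 N, if the wrist force passes 120 N, or if a joint passes its speed limit or range.

## Robot

A 6-joint arm with a two-finger parallel gripper is mounted at the origin on the work surface. World frame = base frame: x ahead of the robot, y to its left, z up, the work surface at z = 0. Lengths are in mm, angles in rad, forces in N, time in s.
With the tool pointing down it reaches from about 350 to 875 mm from the base axis. Payload 4.2 kg.
Tool frame: the origin (TCP) lies at the very end of the fingers, on their centre line; the grasp point (between the pads) lies 19 mm behind it; z points along the fingers, y is the line along which they close (so a half turn about z gives the same grasp; the last joint's range is limited). The gripper opens to 85 mm and grips with 20 to 120 N. Pads are 22 mm wide; open, the fingers measure 114 mm over their backs; the gripper's body (76 mm by 85 mm) begins 54 mm behind the grasp point. The pads swing forward as they close: fully open they stand 13 mm farther back than shut.
Start: joints at [1.536, 0.385, 0.008, 0, -1.194, -0.259], TCP at [180.962, 598.207, 202.312] pointing down, gripper open.
Joint ranges: [-3.14, 3.14], [-1.21, 2.06], [-1.07, 1.41], [-3.16, 2.05], [-2.99, -0.16], [-3.1, 3.1]. Speed limits (rad/s): [2.79, 2.79, 3.14, 3.14, 3.14, 3.14].

## Interface

Orientations are given as a unit quaternion [x, y, z, w].
In Python, from bench import read_state, get_image, camera_model, job_done gives the robot as it stands.
- The arm moves only by the shell command python3 -m handwheel 'ROWS'. ROWS is JSON, a list of rows, each a list of 7 numbers: the shift along the tool's x, y, z in m, then the turn, a rotation vector about the tool's x, y, z in rad, then the gripper's target within -1 to 1 (fully open at 1, half-way at 0, shut at -1). In form: [[dx, dy, dz, wx, wy, wz, jaw], ...]. A call has 1 to 10 rows; each row is the pose to reach, as a shift and turn from the pose commanded when the call began, along the tool's axes at that moment; what a row does not reach only later rows make up. A row lasts 1/8 s, in which the tool goes at most 62.5 mm and 10.7 degrees, less where a joint would pass 70% of its speed; a pose out of reach is approached as far as the arm can. A call with a gripper value outside its range is refused whole. The fingers move at their own pace and stop on an object; the grip force is fixed at half the most. Time passes only in rows, so rows that repeat a pose let the fingers close. It gives the time, the measured TCP pose, the force, the opening and the grip force at its end, in the units of the state.
- read_state(): the state, without advancing time (a new reading comes with each control period).
- get_image(name): name is "side" or "top" or "wrist"; returns (picture, depth): 384x512x3 uint8, blue, green, red; 384x512 float32, mm along the optical axis (not along the pixel's ray), 0 where there is no reading.
- camera_model(name): a dict with "K" (3x3 intrinsics, pixels), "dist" ([k1, k2, p1, p2, k3] as OpenCV has them; the pictures are not rectified), "rvec" (rotation vector, rad) and "tvec" (3), from world to camera coordinates, as OpenCV has them; the wrist camera has in their place "hand_eye" (4x4, takes a point from camera to tool coordinates, whose origin is the TCP and whose axes are the flange's). Camera axes: x right, y down, z forward; pixel columns grow to the right and rows downward; lengths in mm; the calibration is good to about 2 mm. A picture is of the moment at which its call begins: read the wrist's pose just before it. camera_model takes no time and is no camera call.
- job_done(): hands the job in; it is judged then, once.
The state is a dict: "clock": time; "joints": joint angles; "joint_vel": joint speeds; "joint_efforts": joint torques, N m; "position": TCP position; "ee_rot": TCP orientation; "contact_force": force on the tool from outside, world axes, zero at the start; "wrist_torque": the same for the moment, N m; "gripper_width": finger opening in mm; "grasp_force": force on a finger pad.
Only numpy, scipy, OpenCV 4.12 (cv2) and the standard library are available. Lean on these libraries where they do the work, as an engineer would, in place of code of your own. Each camera call takes 0.05 s, during which the arm holds its last target. There are 200 camera calls.

## Working session

There is one attempt and no reset: what is moved stays moved. The work goes in short steps, Python scripts to look and compute and a shell command to move; the robot and the scene stay as the last step left them, time stands still between calls to the robot, and variables do not carry over. Pictures are saved under pics/ and viewed, at most 10 in all, crops included, and the job is handed in when it is done.

```bash
mkdir -p pics
cat > h.py <<'E'
import numpy as np, cv2
from bench import read_state,get_image,camera_model
def ray(name,uv,z):
    m=camera_model(name);K=np.array(m["K"]);d=np.array(m["dist"])
    p=cv2.undistortPoints(np.array(uv,float).reshape(-1,1,2),K,d).reshape(-1,2)
    R=cv2.Rodrigues(np.array(m["rvec"],float))[0];t=np.array(m["tvec"],float).ravel()
    c=-R.T@t; D=np.c_[p,np.ones(len(p))]@R
    return c+D*((z-c[2])/D[:,2])[:,None]
def proj(name,P):
    m=camera_model(name)
    return cv2.projectPoints(np.array(P,float).reshape(-1,1,3),np.array(m["rvec"],float),np.array(m["tvec"],float),np.array(m["K"]),np.array(m["dist"]))[0].reshape(-1,2)
E
python3 - <<'E'
from h import *
s=read_state();print(s)
for n in("top","side"):
    im,d=get_image(n);cv2.imwrite(f"pics/{n}0.png",im);np.save(f"pics/{n}0.npy",d)
    cv2.imwrite(f"pics/{n}0b.png",cv2.resize(im,(800,600)))
E
```

```text
{'clock': 0.0, 'joints': array([ 1.53560121e+00,  3.85552201e-01,  6.61367926e-03, -5.10659592e-04,
       -1.19399241e+00, -2.58597495e-01]), 'joint_vel': array([-1.03764642e-03,  9.84081074e-04,  1.77943931e-04, -7.06817634e-05,
       -1.23518049e-03,  6.92869039e-04]), 'joint_efforts': array([ 2.10531198e-04, -3.92294168e+01,  1.88400006e+01,  4.18600693e+00,
       -4.65974532e-03,  3.01854861e-06]), 'position': array([180.7850725 , 597.60012085, 201.21779699]), 'ee_rot': array([ 9.89215741e-01, -1.46461674e-01, -1.16866639e-04,  1.08710453e-03]), 'contact_force': array([-0.01460545,  0.32639991,  0.57052578]), 'wrist_torque': array([-0.01004793, -0.01635924,  0.06747   ]), 'grasp_force': 0.0, 'gripper_width': 85.24857597123416}
```

View pics/top0b.png

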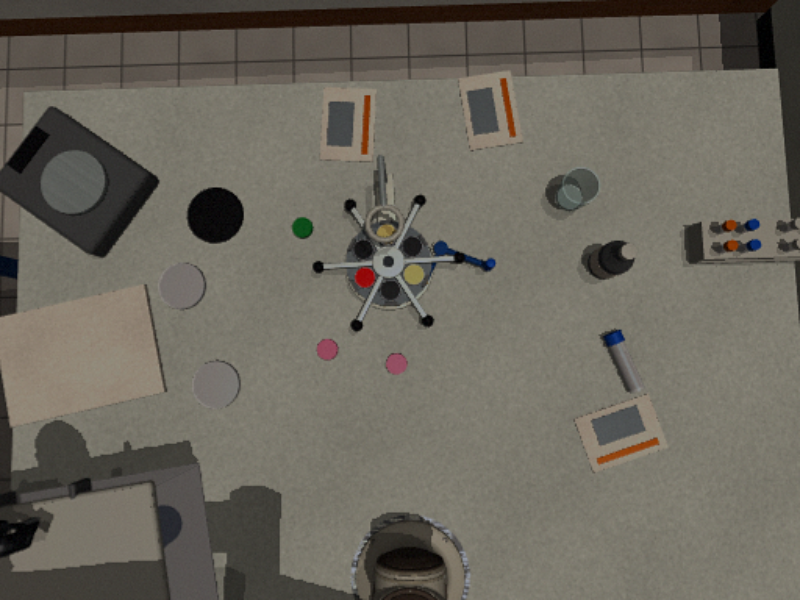

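View pics/side0b.png

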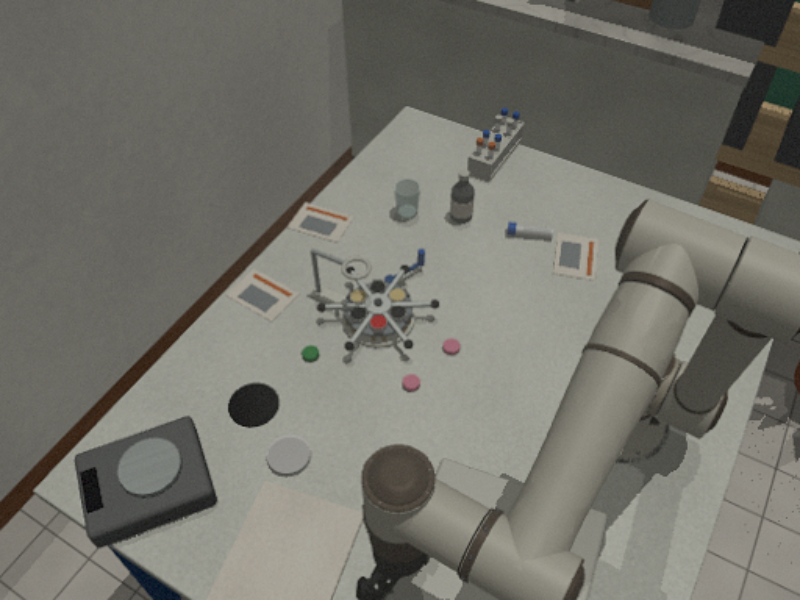

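Top view (800x600): the candidates for the red dish are red in the wheel (365,277), green on the table (302,228), pink (327,349) and pink (396,363). I choose the red one in the wheel. The ring is at (384,224), the lever post at (490,265) and the lever pivot at about (440,247).

```bash
cat > meas.py <<'E'
from h import *
def blobs(mask,amin=15):
    n,l,s,c=cv2.connectedComponentsWithStats(mask.astype(np.uint8))
    return [(c[i],s[i,4]) for i in range(1,n) if s[i,4]>=amin]
def wheel(im,ctr,fixed=None):
    "knob positions from dark blobs 130 mm from the centre"
    dark=im.max(2)<45
    out=[]
    for c,a in blobs(dark,12):
        P=ray("top",c,49)[0]
        if 110<np.linalg.norm(P[:2]-ctr)<150 and a<200: out.append(P[:2])
    return np.array(out)
E
python3 - <<'E'
from meas import *
im=cv2.imread("pics/top0.png");s=.64
c0=ray("top",[389*s,262*s],60)[0,:2]
k=wheel(im,c0);print(c0,"knobs",k.round(1))
A=np.c_[2*k,np.ones(len(k))];x=np.linalg.lstsq(A,(k**2).sum(1),rcond=None)[0]
ctr=x[:2];print("ctr",ctr,"r",np.sqrt(x[2]+ctr@ctr))
print("knob ang",np.degrees(np.arctan2(*(k-ctr)[:,::-1].T)).round(1), np.linalg.norm(k-ctr,axis=1).round(1))
b,g,r=[im[...,i].astype(int) for i in range(3)]
for c,a in blobs((r>100)&(g<40)&(b<60),30): 
    P=ray("top",c,57)[0];print("red",c,a,P.round(1),np.linalg.norm(P[:2]-ctr),np.degrees(np.arctan2(*(P[:2]-ctr)[::-1])))
for c,a in blobs((b>r+40)&(b>g+30),10):
    print("blue",c,a,ray("top",c,69)[0].round(1),ray("top",c,27)[0].round(1))
print("ring",ray("top",[384*s,223*s],155))
q=ray("top",[384*s,223*s],155)[0,:2]-ctr;print(np.linalg.norm(q),np.degrees(np.arctan2(q[1],q[0])))
crop=cv2.resize(im[90:220,190:330],None,fx=5,fy=4.6,interpolation=cv2.INTER_CUBIC);cv2.imwrite("pics/crop0.png",crop)
E
```

```text
[571.43994954  21.33186044] knobs [[ 688.7  -36.7]
 [ 681.3   92.8]
 [ 577.9 -106.9]
 [ 568.6  153.5]
 [ 463.3  -45.4]
 [ 459.1   84.5]]
ctr [573.11611679  23.00748903] r 129.70805152919536
knob ang [ -27.3   32.8  -87.9   92.  -148.1  151.7] [130.1 128.8 130.  130.5 129.3 129.5]
red [233.05128205 177.17094017] 117 [545.7  67.6  57. ] 52.297283954035855 121.58679175876718
blue [482.15384615 143.        ] 39 [ 622.8 -640.1   69. ] [ 631.  -663.3   27. ]
blue [483.02439024 156.02439024] 41 [ 585.5 -639.7   69. ] [ 592.3 -662.9   27. ]
blue [282.97101449 158.86956522] 69 [592.7 -76.   69. ] [599.8 -78.3  27. ]
blue [302.23076923 165.92307692] 26 [ 571.  -129.9   69. ] [ 577.3 -134.1   27. ]
blue [313.5 168. ] 26 [ 564.3 -161.4   69. ] [ 570.3 -166.9   27. ]
blue [393.09589041 216.04109589] 73 [ 423.1 -377.8   69. ] [ 423.9 -391.3   27. ]
ring [[623.87544046  25.13552586 155.        ]]
50.80391206013228 2.4006657586385134
```

View pics/crop0.png

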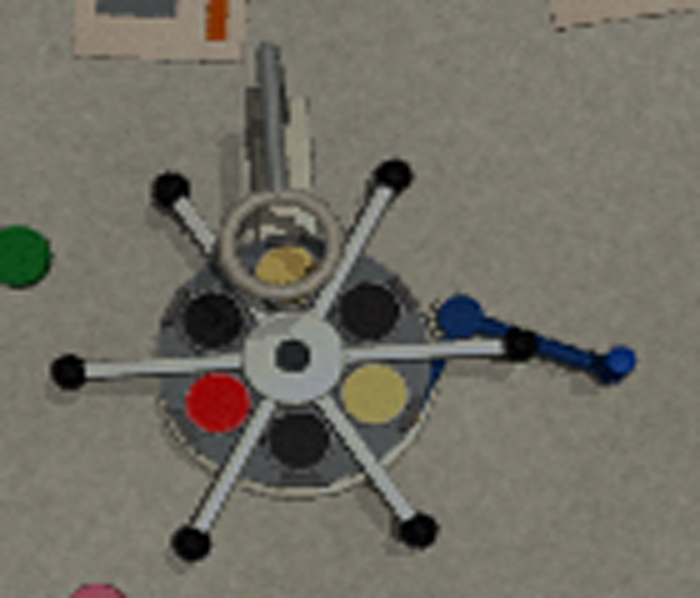

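The crop shows the red dish in the wheel at crop (218,403), 120° ccw from the ring, so the wheel has to turn −120°. The lever pivot is at (460,315) and the post at (620,360). I'll go to the −x side of the post, with the gripper closed and its yaw aligned to the world.

```bash
python3 -m handwheel '[[0.551,0.633,0,0,0,-0.293,-1],[0.551,0.633,0,0,0,-0.293,-1],[0.551,0.633,0,0,0,-0.293,-1],[0.551,0.633,0,0,0,-0.293,-1],[0.551,0.633,0,0,0,-0.293,-1],[0.551,0.633,0,0,0,-0.293,-1],[0.551,0.633,0,0,0,-0.293,-1],[0.551,0.633,0,0,0,-0.293,-1],[0.551,0.633,0,0,0,-0.293,-1],[0.551,0.633,0,0,0,-0.293,-1]]'
```

```text
clock: 1.35
position: [437.5, 26.2, 202.4]
ee_rot: [1.0, -0.0, 0.0, -0.0]
contact_force: [1.7, 0.8, -0.1]
gripper_width: -0.4
grasp_force: 0.0
```

```bash
python3 -m handwheel '[[0.083,0.198,0,0,0,0,-1],[0.083,0.198,0,0,0,0,-1],[0.083,0.198,0,0,0,0,-1],[0.083,0.198,0,0,0,0,-1],[0.083,0.198,0.05,0,0,0,-1],[0.083,0.198,0.1,0,0,0,-1],[0.083,0.198,0.158,0,0,0,-1],[0.083,0.198,0.158,0,0,0,-1],[0.083,0.198,0.158,0,0,0,-1]]'
python3 - <<'E'
from h import *
im,d=get_image("top");cv2.imwrite("pics/t1.png",cv2.resize(im[80:230,180:380],(800,600),interpolation=cv2.INTER_CUBIC))
E
```

```text
clock: 2.48
position: [521.7, -170.2, 46.1]
ee_rot: [1.0, 0.0, 0.001, 0.0]
contact_force: [0.4, 0.3, 0.2]
gripper_width: 0.3
grasp_force: 0.0
```

View pics/t1.png

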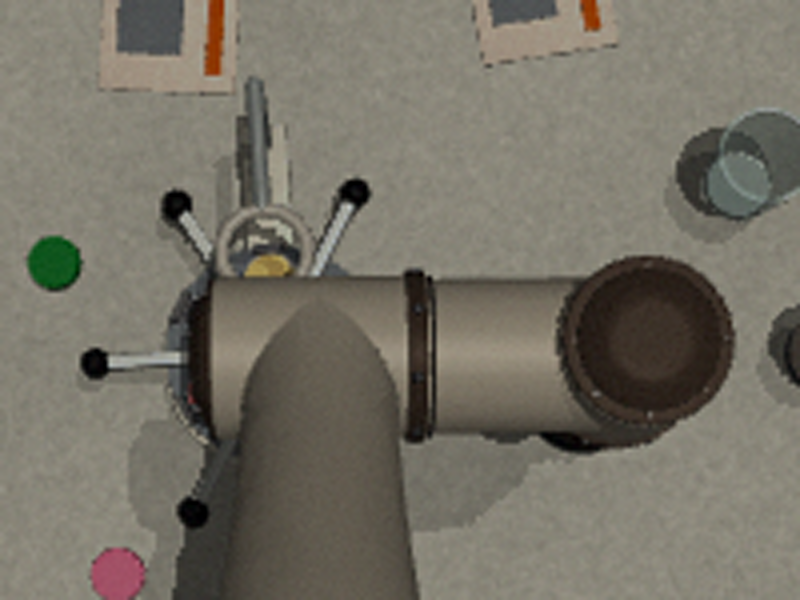

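The arm hides the lever in this view. I'll push now and watch the force.

```bash
python3 -m handwheel '[[0.010,0,0,0,0,0,-1],[0.020,0,0,0,0,0,-1],[0.030,0,0,0,0,0,-1],[0.038,0,0,0,0,0,-1],[0.046,0,0,0,0,0,-1],[0.054,0,0,0,0,0,-1],[0.062,0,0,0,0,0,-1],[0.070,0,0,0,0,0,-1],[0.078,0,0,0,0,0,-1],[0.084,0,0,0,0,0,-1]]'
python3 -m handwheel '[[0.004,0,0,0,0,0,-1],[0.006,0,0,0,0,0,-1],[0.006,0,0,0,0,0,-1]]'
```

```text
clock: 3.78
position: [604.6, -170.0, 44.3]
ee_rot: [1.0, -0.0, 0.0, 0.0]
contact_force: [0.1, -0.6, 0.8]
gripper_width: -0.2
grasp_force: 0.0
clock: 4.15
position: [610.0, -170.0, 44.3]
ee_rot: [1.0, -0.0, -0.0, -0.0]
contact_force: [0.1, -0.7, -1.1]
gripper_width: -0.2
grasp_force: 0.0
```

```bash
python3 -m handwheel '[[0.003,0,0,0,0,0,-1],[0.004,0,0,0,0,0,-1],[0.004,0,0,0,0,0,-1]]'
```

```text
clock: 4.53
position: [614.1, -170.0, 44.3]
ee_rot: [1.0, -0.0, 0.0, -0.0]
contact_force: [-0.5, 0.3, -0.0]
gripper_width: -0.4
grasp_force: 0.0
```

Run:
```python
from h import *
im,d=get_image("side");cv2.imwrite("pics/s1.png",cv2.resize(im[120:270,180:380],(800,600),interpolation=cv2.INTER_CUBIC))
print(proj("side",[[564,-164,69],[637,-165,69],[614,-170,44]]))
```

```text
[[270.67634133 159.92202865]
 [254.10894754 152.91883974]
 [259.97229176 158.8465997 ]]
```

View pics/s1.png

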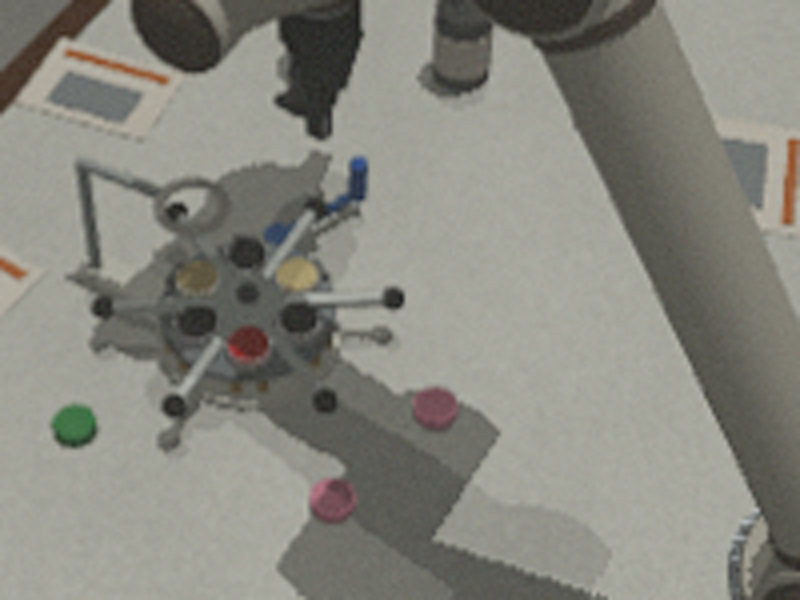

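The post (side crop (358,160)) has not moved and the closed fingers at (320,135) are past it, so they missed it. I'll triangulate the post from both views.

```bash
cat >> h.py <<'E'
def tri(ut,us):
    a0,a1=ray("top",ut,0)[0],ray("top",ut,200)[0];b0,b1=ray("side",us,0)[0],ray("side",us,200)[0]
    da,db=a1-a0,b1-b0
    t=np.linalg.lstsq(np.c_[da,-db],b0-a0,rcond=None)[0]
    p,q=a0+t[0]*da,b0+t[1]*db
    return (p+q)/2,np.linalg.norm(p-q)
E
python3 - <<'E'
from meas import *
for n in("top","side"):
    im=cv2.imread(f"pics/{n}0.png").astype(int);b,g,r=[im[...,i] for i in range(3)]
    d=np.load(f"pics/{n}0.npy")
    for c,a in blobs((b>r+35)&(b>g+25),5):
        if 200<c[0]<330: print(n,c.round(1),a,d[int(c[1]),int(c[0])])
print(tri([314,168],[269.7,160.3]))
print(tri([282,158],[249.5,178.5]))
m=camera_model("top");print(m["tvec"],m["rvec"]); 
print(ray("top",[314,168],69),ray("side",[269.7,160.3],69),ray("side",[269.7,160.3],60))
# top edge details of the post in the side view
im=cv2.imread("pics/side0.png");print(im[155:172,269].tolist())
E
```

```text
top [283. 159.] 75 1177.4572
top [302.3 166.2] 31 1180.1829
top [313.6 168. ] 28 1138.7722
top [276.8 170.1] 10 1175.8319
side [322.6  70.1] 11 2055.9585
side [310.6  83.9] 11 2003.465
side [318.6  86.7] 9 1990.5293
side [327.4 144.9] 21 1853.3712
side [269.2 160.9] 10 1755.131
side [248.6 178. ] 10 1732.6254
(array([ 565.79541604, -162.57422076,   67.03782292]), np.float64(2.7934601512874435))
(array([603.37992744, -75.01694788,  27.85394233]), np.float64(2.243032774627352))
[  11.59377723  511.84361879 1155.20334403] [ 2.13940279 -2.1947085   0.08648824]
[[ 564.22069748 -162.85963409   69.        ]] [[ 566.21956153 -160.42913352   69.        ]] [[ 570.36529114 -168.15923298   60.        ]]
[[143, 153, 151], [142, 153, 151], [141, 152, 151], [138, 145, 141], [132, 110, 99], [126, 75, 53], [124, 79, 57], [99, 71, 57], [70, 56, 47], [77, 64, 57], [73, 60, 51], [74, 59, 53], [75, 56, 51], [75, 60, 55], [72, 56, 53], [98, 92, 85], [102, 105, 100]]
```

Run:
```python
from h import *
im,d=get_image("side")
m=camera_model("side");K=np.array(m["K"]);R=cv2.Rodrigues(np.array(m["rvec"],float))[0];t=np.array(m["tvec"],float).ravel()
def P(u,v):
    p=cv2.undistortPoints(np.array([[[u,v]]],float),K,np.array(m["dist"])).ravel();z=d[v,u]
    return (R.T@(np.r_[p,1]*z-t)).round(0)
for v in range(136,162,2): print(v,[(u,P(u,v).tolist()) for u in (252,256,260,263) if im[v,u].max()<70])
print("post",P(269,161),P(269,164), "knob",P(259,171))
print(read_state()["position"], read_state()["joints"])
```

```text
136 [(256, [609.0, -132.0, 196.0]), (260, [603.0, -152.0, 183.0]), (263, [602.0, -172.0, 167.0])]
138 [(252, [623.0, -128.0, 183.0]), (256, [611.0, -136.0, 182.0]), (260, [602.0, -150.0, 175.0]), (263, [605.0, -177.0, 152.0])]
140 [(256, [610.0, -134.0, 174.0]), (260, [602.0, -149.0, 166.0]), (263, [602.0, -172.0, 147.0])]
142 [(256, [620.0, -151.0, 146.0]), (260, [606.0, -157.0, 147.0]), (263, [606.0, -179.0, 130.0])]
144 [(252, [613.0, -110.0, 173.0]), (256, [606.0, -127.0, 163.0]), (260, [604.0, -152.0, 143.0]), (263, [605.0, -177.0, 121.0])]
146 [(252, [611.0, -107.0, 167.0]), (256, [605.0, -126.0, 153.0]), (260, [607.0, -158.0, 126.0])]
148 [(256, [602.0, -121.0, 149.0]), (260, [605.0, -155.0, 119.0])]
150 [(260, [610.0, -164.0, 99.0])]
152 [(260, [611.0, -165.0, 86.0])]
154 [(260, [612.0, -166.0, 74.0])]
156 []
158 []
160 []
post [ 568. -159.   65.] [ 567. -157.   52.] knob [ 579. -102.   57.]
[ 613.97176054 -169.99216368   44.28373743] [-1.65670806e-02  5.47850099e-01 -1.52487334e-01 -9.68179902e-06
 -8.70593694e-01  1.58653166e+00]
```

The depth readings put the fingertip at about z=70, well above the reported 44. I'll check the gripper with the wrist camera.

Run:
```python
from h import *
im,d=get_image("wrist");cv2.imwrite("pics/w1.png",im)
m=camera_model("wrist");print(np.array(m["hand_eye"]).round(2),m["K"])
H=np.array(m["hand_eye"]);c=np.linalg.inv(H)@[0,0,0,1];print("tcp in cam",c,cv2.projectPoints(c[:3].reshape(1,1,3),np.zeros(3),np.zeros(3),np.array(m["K"]),np.array(m["dist"]))[0])
print(d[::48,::64].round(0))
```

```text
[[  -0.     -0.95   -0.31   79.83]
 [   1.     -0.     -0.     -0.69]
 [   0.     -0.31    0.95 -170.22]
 [   0.      0.      0.      1.  ]] [[292.77379787   0.         253.93746833]
 [  0.         292.77379787 190.16702587]
 [  0.           0.           1.        ]]
tcp in cam [  0.84497023  23.52537061 186.52908981   1.        ] [[[255.26412866 227.10344641]]]
[[188. 188. 187. 188. 188. 188. 188. 187.]
 [197. 195. 196. 196. 197. 196. 196. 196.]
 [151. 205. 205. 205. 206. 205. 206. 194.]
 [165. 216. 217. 216. 216. 216. 216. 215.]
 [183. 215. 226. 228. 228. 227. 227. 227.]
 [176. 194. 204. 241. 145. 241. 239. 240.]
 [190. 189. 255. 108. 124. 106. 254. 255.]
 [202. 206.  86.  79. 270. 108.  87. 271.]]
```

View pics/w1.png

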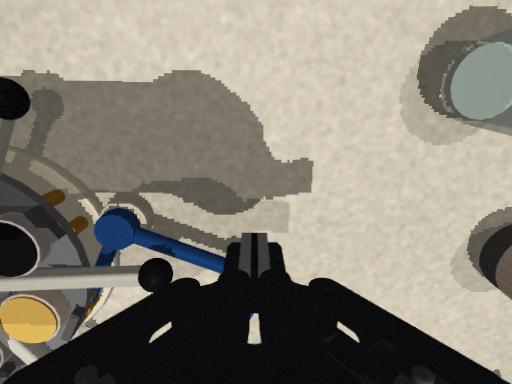

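The wrist view shows the closed fingertips at (255,235), while the stated TCP projects to row 227, and the depth there looks short. I'll measure where the fingertips really end.

Run:
```python
from h import *
im,d=get_image("wrist");m=camera_model("wrist");K=np.array(m["K"]);H=np.array(m["hand_eye"])
def T(u,v):
    p=cv2.undistortPoints(np.array([[[u,v]]],float),K,np.array(m["dist"])).ravel();z=d[v,u]
    return (H@np.r_[np.r_[p,1]*z,1])[:3].round(1).tolist()
for v in range(228,300,6): print(v,T(236,v),T(255,v),T(272,v))
# pivot of lever and knob, world
s=read_state()["position"]
for u,v in((117,228),(155,274)):
    a=np.array(T(u,v));print("world",s+a*[1,-1,-1])
```

```text
228 [-22.1, -15.4, 45.4] [-22.3, -0.0, 45.9] [-21.9, 13.7, 44.9]
234 [-28.1, -15.6, 46.8] [11.6, -0.3, -33.0] [-27.5, 13.8, 45.4]
240 [-32.8, -15.6, 45.3] [11.4, -0.3, -39.2] [-32.9, 13.9, 45.5]
246 [7.0, -9.9, -37.3] [11.7, -0.3, -46.0] [7.2, 8.3, -37.6]
252 [7.2, -9.6, -43.6] [11.8, -0.3, -51.7] [7.8, 7.9, -44.7]
258 [7.9, -9.1, -50.4] [11.6, -0.3, -56.6] [7.8, 7.6, -50.2]
264 [7.6, -8.9, -55.0] [12.1, -0.4, -62.2] [7.6, 7.3, -55.0]
270 [13.2, -8.0, -68.2] [11.8, -0.4, -66.1] [12.5, 6.5, -67.2]
276 [14.4, -7.6, -74.1] [8.4, -0.4, -65.3] [14.0, 6.1, -73.6]
282 [11.9, -7.7, -74.3] [5.7, -0.4, -65.6] [12.8, 6.0, -75.7]
288 [12.8, -7.3, -79.2] [2.7, -0.4, -65.5] [12.2, 5.9, -78.4]
294 [12.9, -7.1, -82.8] [-0.5, -0.4, -65.2] [12.4, 5.6, -82.1]
world [607.50735142 -75.57604787  31.54136661]
world [ 587.40735142 -107.27604787   55.94136661]
```

The fingertips really end 31 mm behind the reported TCP: tip z = TCP z + 31, half-width 11.5 in x and about 10 in y. The fingers therefore passed over the post. I'll go back and repeat at TCP z≈12.

```bash
python3 -m handwheel '[[0,0,-0.025,0,0,0,-1],[-0.05,0,-0.025,0,0,0,-1],[-0.096,0,-0.025,0,0,0,-1],[-0.096,0,-0.025,0,0,0,-1],[-0.096,0,0.01,0,0,0,-1],[-0.096,0,0.031,0,0,0,-1],[-0.096,0,0.031,0,0,0,-1]]'
python3 -m handwheel '[[0.012,0,0,0,0,0,-1],[0.024,0,0,0,0,0,-1],[0.032,0,0,0,0,0,-1],[0.040,0,0,0,0,0,-1],[0.048,0,0,0,0,0,-1],[0.048,0,0,0,0,0,-1]]'
```

```text
clock: 5.6
position: [517.6, -169.9, 12.0]
ee_rot: [1.0, -0.0, -0.002, 0.0]
contact_force: [0.6, 0.3, -0.3]
gripper_width: -0.0
grasp_force: 0.0
clock: 6.35
position: [567.4, -169.8, 13.3]
ee_rot: [1.0, -0.0, 0.001, -0.0]
contact_force: [0.4, -0.7, -0.7]
gripper_width: -0.4
grasp_force: 0.0
```

```bash
cat > post.py <<'E'
from meas import *
im,d=get_image("side");im=im.astype(int);b,g,r=[im[...,i] for i in range(3)]
for c,a in blobs((b>r+30)&(b>g+20),4):
    if 235<c[0]<290 and 130<c[1]<190: print("side",c.round(1),a)
for x,y in((565,-163),(605,-170),(637,-164)): print(x,proj("side",[x,y,66]).round(1))
E
python3 post.py
```

```text
565 [[270.3 160.5]]
605 [[262.  155.6]]
637 [[254.  153.6]]
```

```bash
python3 -m handwheel '[[0.008,0,0,0,0,0,-1],[0.016,0,0,0,0,0,-1],[0.024,0,0,0,0,0,-1],[0.032,0,0,0,0,0,-1],[0.038,0,0,0,0,0,-1],[0.042,0,0,0,0,0,-1],[0.045,0,0,0,0,0,-1]]'
python3 post.py
python3 -m handwheel '[[0.002,0,0,0,0,0,-1],[0.004,0,0,0,0,0,-1]]'
```

```text
clock: 7.28
position: [611.2, -169.7, 13.2]
ee_rot: [1.0, -0.0, -0.0, -0.0]
contact_force: [-2.3, 1.8, -0.4]
gripper_width: 0.1
grasp_force: 0.8
side [249.4 177.3] 20
side [262.8 182.2] 5
565 [[270.3 160.5]]
605 [[262.  155.6]]
637 [[254.  153.6]]
clock: 7.58
position: [615.0, -169.9, 13.3]
ee_rot: [1.0, -0.0, -0.0, -0.0]
contact_force: [-1.0, 0.9, 1.5]
gripper_width: -0.0
grasp_force: 0.8
```

Contact is plausible. I'll go on in small steps until the stop is felt.

```bash
for i in 1 2 3; do python3 -m handwheel '[[0.002,0,0,0,0,0,-1],[0.002,0,0,0,0,0,-1]]' | grep -E "pos|contact"; done
```

```text
position: [617.4, -170.1, 13.4]
contact_force: [-0.7, -0.0, 0.4]
position: [619.3, -170.1, 13.3]
contact_force: [-1.7, 0.6, 0.6]
position: [621.0, -170.0, 13.3]
contact_force: [-0.9, -1.1, 1.4]
```

```bash
for i in 1 2 3 4; do python3 -m handwheel '[[0.002,0,0,0,0,0,-1],[0.002,0,0,0,0,0,-1]]' | grep -E "pos|contact"; done
```

```text
position: [621.1, -170.1, 13.1]
contact_force: [-6.2, 0.8, 2.7]
position: [621.1, -170.1, 13.0]
contact_force: [-10.4, 1.1, 5.1]
position: [621.2, -170.2, 12.8]
contact_force: [-12.8, 0.5, 7.3]
position: [621.3, -170.4, 12.6]
contact_force: [-15.2, 0.8, 8.9]
```

The stop is at tool x=621, so the lever is fully free. I'll back off, lift, and go to the trailing side of the near-right spoke (212°), at 227° and r=99, with tool x pointing radially inward.

```bash
python3 -m handwheel '[[-0.03,0,0,0,0,0,-1],[-0.04,0,-0.062,0,0,0,-1],[-0.08,-0.05,-0.062,0,0,-0.15,-1],[-0.124,-0.09,-0.062,0,0,-0.33,-1],[-0.124,-0.121,-0.062,0,0,-0.5,-1],[-0.124,-0.121,-0.062,0,0,-0.67,-1],[-0.124,-0.121,-0.062,0,0,-0.82,-1],[-0.124,-0.121,-0.062,0,0,-0.82,-1]]'
python3 - <<'E'
from h import *
im,d=get_image("top");cv2.imwrite("pics/t2.png",cv2.resize(im[80:230,180:380],(800,600),interpolation=cv2.INTER_CUBIC))
im,d=get_image("wrist");cv2.imwrite("pics/w2.png",im)
im,d=get_image("side");im2=im[120:220,200:320];cv2.imwrite("pics/s2.png",np.vstack([cv2.resize(im,(400,300))[:0] if 0 else cv2.resize(im2,(720,600),interpolation=cv2.INTER_CUBIC)]))
E
python3 post.py
```

```text
clock: 10.32
position: [506.5, -48.6, 75.9]
ee_rot: [0.918, 0.398, 0.001, 0.0]
contact_force: [-0.0, 0.5, 0.4]
gripper_width: -0.2
grasp_force: 0.0
side [249.3 177.2] 26
side [261.3 180.7] 11
565 [[270.3 160.5]]
605 [[262.  155.6]]
637 [[254.  153.6]]
```

View pics/w2.png

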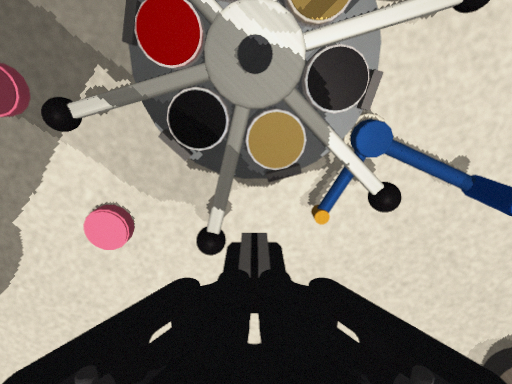

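The wrist view shows the lever swung out, with its inner nose (orange tip) at (322,216) clear of the wheel. The spoke to push, with its knob at (210,240), is left of the fingers at (255,235). I'll descend and push along the arc.

```bash
python3 -m handwheel '[[0,0,0.03,0,0,0,-1],[0,0,0.062,0,0,0,-1],[0,0,0.062,0,0,0,-1]]' | grep -E "pos|contact"
python3 -m handwheel '[[0.0004,-0.0085,0,0,0,0.087,-1],[0.0015,-0.017,0,0,0,0.175,-1],[0.0033,-0.0254,0,0,0,0.262,-1],[0.0059,-0.0335,0,0,0,0.349,-1],[0.0092,-0.0414,0,0,0,0.436,-1],[0.0131,-0.049,0,0,0,0.524,-1],[0.0177,-0.0562,0,0,0,0.611,-1],[0.0229,-0.063,0,0,0,0.698,-1],[0.0229,-0.063,0,0,0,0.698,-1]]'
cat > ang.py <<'E'
from meas import *
ctr=np.array([573.,23.])
im,_=get_image("top");k=wheel(im,ctr)
a=np.degrees(np.arctan2(k[:,1]-ctr[1],k[:,0]-ctr[0]));print("knobs",a.round(1),(a%60).round(1))
b,g,r=[im[...,i].astype(int) for i in range(3)]
for c,n in blobs((r>100)&(g<50)&(b<70),15):
    P=ray("top",c,57)[0,:2]-ctr;print("red",n,np.hypot(*P).round(1),np.degrees(np.arctan2(P[1],P[0])).round(1))
for c,n in blobs((b>r+35)&(b>g+25),5):
    if 260<c[0]<330: print("blue",c.round(1),n,ray("top",c,69)[0].round(0))
s=read_state();print(s["position"].round(1),"tool angle",np.degrees(np.arctan2(s["position"][1]-23,s["position"][0]-573))%360)
E
python3 ang.py
```

```text
position: [503.4, -49.4, 11.5]
contact_force: [-0.1, 0.5, -0.3]
clock: 12.02
position: [475.9, 11.4, 14.6]
ee_rot: [0.998, 0.061, 0.001, -0.0]
contact_force: [0.7, -0.1, 0.7]
gripper_width: 0.2
grasp_force: 0.0
knobs [  -3.2   56.7  -63.4  115.8 -123.7 -142.3] [56.8 56.7 56.6 55.8 56.3 37.7]
red 120 52.8 86.1
blue [312.4 142.9] 32 [ 636. -161.   69.]
blue [289.6 158.2] 182 [594. -95.  69.]
[475.8  11.2  14.4] tool angle 186.92724866551328
```

It works: the wheel is at −35.8° with a tool offset of 10.5°, and the post is at (636,−161), fully free. I'll finish the first 60°.

```bash
python3 -m handwheel '[[0.0004,-0.0085,0,0,0,0.087,-1],[0.0015,-0.017,0,0,0,0.175,-1],[0.0033,-0.0254,0,0,0,0.262,-1],[0.0059,-0.0335,0,0,0,0.349,-1],[0.0085,-0.0399,0,0,0,0.419,-1],[0.0085,-0.0399,0,0,0,0.419,-1]]' | grep -E "pos|contact"; python3 ang.py
```

```text
position: [479.0, 51.6, 13.8]
contact_force: [0.5, 0.1, -0.4]
knobs [ -25.9   33.7  -86.7   93.3 -146.9] [34.1 33.7 33.3 33.3 33.1]
red 119 53.3 63.5
blue [312.5 142.9] 32 [ 636. -161.   69.]
blue [290.7 154.4] 138 [605. -98.  69.]
blue [286.8 172.5] 33 [554. -86.  69.]
[478.9  51.5  13.7] tool angle 163.14070935800675
```

The first 60° is done (−58.7°). I'll lift and go round to the next spoke, now at 213°.

```bash
python3 -m handwheel '[[0,0.006,0,0,0,0,-1],[0,0.006,-0.045,0,0,0,-1],[0.01,0.03,-0.055,0,0,-0.18,-1],[0.03,0.06,-0.055,0,0,-0.36,-1],[0.055,0.088,-0.055,0,0,-0.54,-1],[0.055,0.088,-0.055,0,0,-0.72,-1],[0.055,0.088,-0.055,0,0,-0.9,-1],[0.055,0.088,-0.055,0,0,-1.08,-1],[0.055,0.088,-0.055,0,0,-1.117,-1],[0.055,0.088,-0.055,0,0,-1.117,-1]]' | grep -E "pos|rot|contact"; python3 ang.py
python3 -m handwheel '[[0,0,0.03,0,0,0,-1],[0,0,0.055,0,0,0,-1],[0,0,0.055,0,0,0,-1]]' | grep -E "pos|contact"
```

```text
position: [505.0, -49.0, 68.3]
ee_rot: [0.918, 0.397, 0.0, -0.0]
contact_force: [0.1, 0.6, 0.1]
knobs [ -26.    33.9   92.6  149.8 -154.7 -146.8] [34.  33.9 32.6 29.8 25.3 33.2]
red 119 53.3 63.5
blue [312.5 142.9] 32 [ 636. -161.   69.]
blue [300.3 150.1] 59 [ 617. -126.   69.]
[505.  -49.   68.3] tool angle 226.62667712964893
position: [503.6, -49.1, 11.8]
contact_force: [0.1, 0.1, 0.4]
```

```bash
python3 -m handwheel '[[0.0004,-0.0085,0,0,0,0.087,-1],[0.0015,-0.017,0,0,0,0.175,-1],[0.0033,-0.0254,0,0,0,0.262,-1],[0.0059,-0.0335,0,0,0,0.349,-1],[0.0092,-0.0414,0,0,0,0.436,-1],[0.0131,-0.049,0,0,0,0.524,-1],[0.0177,-0.0562,0,0,0,0.611,-1],[0.0229,-0.063,0,0,0,0.698,-1],[0.0229,-0.063,0,0,0,0.698,-1]]' | grep -E "pos|contact"; python3 ang.py
```

```text
position: [475.6, 11.5, 14.5]
contact_force: [0.3, 0.6, -0.3]
knobs [  -3.1   56.3  -63.5  115.7 -123.8 -142.7] [56.9 56.3 56.5 55.7 56.2 37.3]
red 28 58.8 17.4
red 16 48.6 42.3
blue [293.3 155.8] 214 [ 601. -106.   69.]
[475.6  11.3  14.3] tool angle 186.83262109462916
```

```bash
python3 -m handwheel '[[0.0004,-0.0085,0,0,0,0.087,-1],[0.0015,-0.017,0,0,0,0.175,-1],[0.0033,-0.0254,0,0,0,0.262,-1],[0.0059,-0.0335,0,0,0,0.349,-1],[0.0085,-0.0399,0,0,0,0.419,-1],[0.0094,-0.0419,0,0,0,0.442,-1],[0.0094,-0.0419,0,0,0,0.442,-1]]' | grep -E "pos|contact"; python3 ang.py
```

```text
position: [479.1, 53.5, 13.5]
contact_force: [-0.8, 0.1, 0.7]
knobs [ -27.2   33.1  -87.4   92.5 -147.9] [32.8 33.1 32.6 32.5 32.1]
red 66 58.2 5.2
blue [295.  152.1] 174 [ 611. -111.   69.]
blue [287. 173.] 29 [552. -86.  69.]
[479.1  53.5  13.5] tool angle 161.98647335366599
```

The wheel is at −119.7°, within 0.3° of its place. I'll back off, lift, and go round the near side to the +x side of the post.

```bash
python3 -m handwheel '[[0,0.006,0,0,0,0,-1],[0,0.006,-0.045,0,0,0,-1],[0,0.006,-0.08,0,0,0,-1],[0.0705,0.2137,-0.08,0,0,-0.15,-1],[0.0705,0.2137,-0.08,0,0,-0.314,-1],[0.0705,0.2137,-0.08,0,0,-0.314,-1],[0.0705,0.2137,-0.08,0,0,-0.314,-1],[0.0705,0.2137,-0.08,0,0,-0.314,-1],[0.0705,0.2137,-0.08,0,0,-0.314,-1]]' | grep -E "pos|rot|contact"; python3 ang.py
```

```text
position: [478.3, -171.4, 93.3]
ee_rot: [1.0, -0.004, 0.0, -0.0]
contact_force: [1.2, -0.6, -0.2]
knobs [ -27.2   32.8  -99.2   92.5 -133. ] [32.8 32.8 20.8 32.5 47. ]
red 66 58.2 5.2
blue [312.5 142.6] 30 [ 637. -161.   69.]
blue [291.1 154.3] 142 [605. -99.  69.]
[ 478.4 -170.9   93.3] tool angle 244.00658092730782
```

```bash
python3 -m handwheel '[[0.194,0,0,0,0,0,-1],[0.194,0,0,0,0,0,-1],[0.194,0,0,0,0,0,-1],[0.194,0,0,0,0,0,-1],[0.194,0,0.04,0,0,0,-1],[0.194,0,0.08,0,0,0,-1],[0.194,0,0.08,0,0,0,-1]]' | grep -E "pos|contact"; python3 -m handwheel '[[-0.012,0,0,0,0,0,-1],[-0.022,0,0,0,0,0,-1],[-0.030,0,0,0,0,0,-1],[-0.038,0,0,0,0,0,-1],[-0.046,0,0,0,0,0,-1],[-0.054,0,0,0,0,0,-1],[-0.062,0,0,0,0,0,-1],[-0.070,0,0,0,0,0,-1],[-0.076,0,0,0,0,0,-1],[-0.08,0,0,0,0,0,-1]]' | grep -E "pos|contact"
```

```text
position: [668.9, -171.2, 9.8]
contact_force: [-0.1, -0.0, 0.8]
position: [593.0, -171.4, 14.3]
contact_force: [2.0, 1.1, 0.2]
```

```bash
for i in 1 2 3 4; do python3 -m handwheel '[[-0.0015,0,0,0,0,0,-1],[-0.003,0,0,0,0,0,-1]]' | grep -E "pos|contact"; done
```

```text
position: [589.7, -171.7, 13.3]
contact_force: [0.8, 0.2, 0.1]
position: [586.4, -172.0, 13.0]
contact_force: [2.6, 0.8, 0.1]
position: [584.6, -172.1, 13.4]
contact_force: [4.4, -0.5, -1.5]
position: [584.3, -172.3, 13.9]
contact_force: [9.1, -1.9, -5.1]
```

```bash
for i in 1 2 3; do python3 -m handwheel '[[-0.0015,0,0,0,0,0,-1],[-0.003,0,0,0,0,0,-1]]' | grep -E "pos|contact"; done
```

```text
position: [584.0, -172.6, 14.5]
contact_force: [13.9, -2.5, -7.6]
position: [583.3, -173.3, 15.4]
contact_force: [16.3, -5.7, -7.0]
position: [583.1, -173.3, 15.7]
contact_force: [17.4, -9.5, -5.6]
```

The stop is felt. I'll back off, lift, retreat to the near side and check by camera.

```bash
python3 -m handwheel '[[0.03,0,0,0,0,0,-1],[0.045,0,0,0,0,0,-1],[0.045,0,-0.06,0,0,0,-1],[0.045,0,-0.12,0,0,0,-1],[0.045,0,-0.12,0,0,0,-1]]' | grep -E "pos|contact"; python3 -m handwheel '[[-0.2,0.06,0,0,0,0,-1],[-0.2,0.06,0,0,0,0,-1],[-0.2,0.06,0,0,0,0,-1],[-0.2,0.06,0,0,0,0,-1],[-0.2,0.12,0,0,0,0,-1],[-0.2,0.16,0,0,0,0,-1],[-0.2,0.16,0,0,0,0,-1],[-0.2,0.16,0,0,0,0,-1]]' | grep -E "pos|contact"; python3 ang.py; python3 post.py
python3 - <<'E'
from h import *
im,d=get_image("top");cv2.imwrite("pics/t3.png",cv2.resize(im[90:220,190:330],None,fx=5,fy=4.6,interpolation=cv2.INTER_CUBIC))
E
```

```text
position: [618.9, -172.9, 139.2]
contact_force: [-0.2, 0.2, -0.9]
position: [414.7, -330.5, 132.4]
contact_force: [0.3, 0.5, 0.0]
knobs [ -27.2   32.9  -90.5   92.6 -147.7  152.1] [32.8 32.9 29.5 32.6 32.3 32.1]
red 66 58.2 5.2
blue [283. 159.] 75 [592. -76.  69.]
blue [302.4 166.3] 34 [ 570. -130.   69.]
blue [313.4 168.3] 29 [ 563. -161.   69.]
blue [276.7 169.7] 7 [562. -57.  69.]
[ 415.  -330.2  132.7] tool angle 245.89112223106417
side [269.4 160.9] 11
side [263.9 170.7] 9
side [249. 178.] 18
565 [[270.3 160.5]]
605 [[262.  155.6]]
637 [[254.  153.6]]
```

View pics/t3.png

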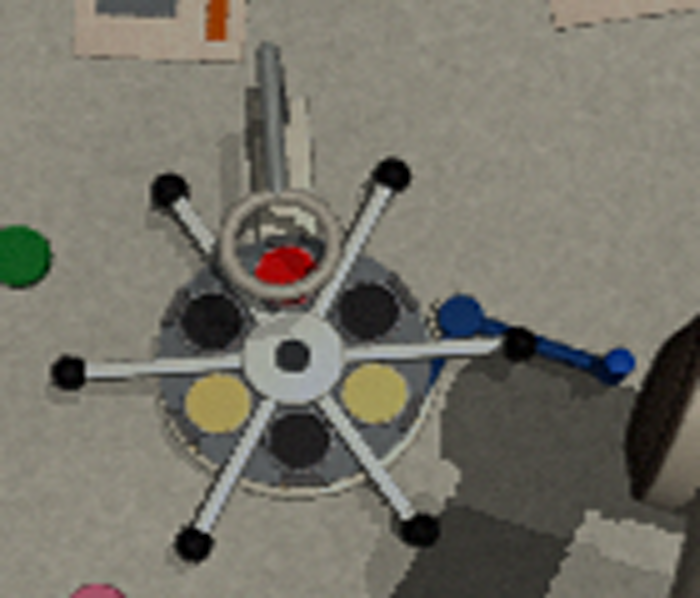

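The red dish is under the ring (crop (287,266)), and the knobs and lever post are back at their starting pixels, so the wheel is locked. The robot is clear.

```bash
python3 -c "
from bench import job_done,read_state
print(read_state()['clock']);print(job_done())"
```

```text
23.475
the job is handed in; nothing more can be done
None
```

Handed in at 23.5 s: the cameras show the red dish under the reading ring and the lever back at its locked starting position; the real fingertips end about 31 mm short of the reported TCP, so I corrected for that after the first push passed over the post.

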